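Swap the tub and the coffee canister, then hold the lid over the tub

ROBOT

A 6-joint arm with a two-finger parallel gripper is mounted at the origin on the work surface. World frame = base frame: x ahead of the robot, y to its left, z up, the work surface at z = 0. Lengths are in m, angles in rad, forces in N, time in s.
With the tool pointing down it reaches from about 0.375 to 0.825 m from the base axis. Payload 5.5 kg.
Tool frame: the origin (TCP) lies at the very end of the fingers, on their centre line; the grasp point (between the pads) lies arm.grasp_offset behind it (arm.grasp_offset is the distance from the TCP to the grasp point, in m); z points along the fingers, y is the line along which they close (so a half turn about z gives the same grasp; the last joint's range is limited). The gripper opens to 85 mm and grips with 20 to 120 N. Pads are 22 mm wide; open, the fingers measure 114 mm over their backs; the gripper's body (76 mm by 85 mm) begins 54 mm behind the grasp point. The pads swing forward as they close: fully open they stand 13 mm farther back than shut.
Start: joints at [1.122, 0.314, -0.047, 1.21, 0, 1.571], TCP at [0.26, 0.541, 0.21] pointing down, gripper open.
Joint ranges: [-2.67, 2.67], [-0.69, 1.73], [-1.03, 1.25], [-2.08, 2.16], [-1.42, 1.45], [-3.14, 3.14]. Speed limits (rad/s): [2.39, 2.39, 3.01, 3.14, 3.14, 3.14].

INTERFACE

Orientations are given as a unit quaternion [w, x, y, z].
In Python, from workcell import arm, imaging gives the robot as it stands. The module is installed in compiled form; this text tells all that it offers.
- The arm moves only by the tool jog_arm, called after "Emit:" by a JSON object that holds its "api" and its "payload", one argument or row to a line. Schema: {"type":"object","properties":{"offsets":{"type":"array","items":{"type":"array","items":{"type":"array","items":{"type":"number"},"minItems":5,"maxItems":5},"minItems":1,"maxItems":20},"minItems":1,"maxItems":1},"clamp_n":{"type":"number"},"only":{"type":"string"},"quiet":{"type":"boolean"},"lines":{"type":"string"}},"required":["offsets"],"additionalProperties":false}. offsets is a list that holds a single list of rows (three levels of brackets), with 1 to 20 rows, each of 5 numbers: dx, dy, dz in shares of the most that a row can go, 1 being 50 mm, then a turn about the tool's z in a scale on which 1.0 is pi/2 rad, then the finger opening in m; each row shifts and turns the commanded pose from where the row before left it, along the tool's axes as they then stand; what a row does not reach is not made up. A row lasts 1/10 s, in which the tool goes at most 0.05 m and 0.15 rad, less where a joint would pass 70% of its speed; a pose out of reach is approached as far as the arm can. The fingers move at their own pace and stop on an object; clamp_n is the grip in N (left out, the last holds). Time passes only in rows, so rows that do not move let the fingers close. The tool returns the time, the measured TCP pose, the force, the opening and the grip force at its end. only (a regular expression) keeps the lines of the reply that match it, lines (a string "A,B") keeps lines A to B, and quiet returns only ok. No shift or turn number may pass 1 either way. Input that does not fit is refused with a message, and nothing moves.
- arm.observe(): the state, without advancing time (a new reading comes with each control period).
- imaging.capture(name): name is "scene" or "top" or "wrist"; returns a dict with "frame" (384x512x3 uint8, red, green, blue), "depth" (384x512 float32, m along the optical axis (not along the pixel's ray), 0 where there is no reading), "intrinsics" (3x3 intrinsics, pixels), "R" (3x3) and "t" (3): a world point X has camera coordinates R X + t; the wrist camera has in their place "T_tool_cam" (4x4, takes a point from camera to tool coordinates, whose origin is the TCP and whose axes are the flange's). Camera axes: x right, y down, z forward; pixel columns grow to the right and rows downward; lengths in m; the calibration is good to about 2 mm. A picture is of the moment at which its call begins: read the wrist's pose just before it.
- arm.hand_in(): hands the job in; it is judged then, once.
The state is a dict: "t": time; "joint_positions": joint angles; "dq": joint speeds; "joint_efforts": joint torques, N m; "tcp_pos": TCP position; "eef_rot": TCP orientation; "ft_force": force on the tool from outside, world axes, zero at the start; "moment": the same for the moment, N m; "opening": finger opening in m; "grip_force": force on a finger pad.
Only numpy, scipy, OpenCV 4.12 (cv2) and the standard library are available. Lean on these libraries where they do the work, as an engineer would, in place of code of your own. Each camera call takes 0.05 s, during which the arm holds its last target. There are 200 camera calls.

TASK

The white open tub and the red coffee canister are in each other's places in the two-bay wooden tray: swap them, so that each stands upright in the bay the other had (the cork mat is free for parking one of them). Then pick up the tub's blue lid by its grip bar, lift it over the row of tins and jar without disturbing them, and hold it level just above the tub, centred and square with it, with its underside about 15 mm above the rim and not touching, so that I can check the fit. Finish while still holding the lid there: do not put it down or let go.

Things in the scene. Friction and masses are not known exactly. Their poses are not given: they have to be found in the camera images.
- tray: Dark wooden tray fixed to the worktop, 265 x 140 mm, walls 8 mm thick and 22 mm high, floor 8 mm thick. A cross wall at its middle divides it into two bays, one behind the other along the tray's x axis. Origin: centre of its underside, on the worktop; x along its length (away from the robot), z up.
- bay_near (a point): Centre of the floor of the tray bay nearer the robot, 8 mm above the worktop and 64 mm from the tray's centre along -x. The bay is 120 mm (tray x) by 124 mm (tray y) inside. Axes as the tray's.
- bay_far (a point): The same for the bay farther from the robot, 64 mm from the tray's centre along +x. One bay holds the tub at the start and the other the canister; which is which varies.
- tub: White rectangular storage tub, open at the top and empty: 88 mm (its x) by 60 mm (its y) by 85 mm high, walls 4 mm, about 0.15 kg. Rigid, can be gripped across its 60 mm width. Origin: centre of its underside, z up. It starts with its x axis roughly along the tray's x.
- tub_rim (a point): Centre of the tub's mouth, level with the rim, 85 mm above the tub's origin; axes as the tub's.
- canister: Round red coffee canister with a black cap and a paper band: 60 mm diameter (cap 62 mm, from 92 mm up), 105 mm tall, about 0.35 kg. Origin: centre of its underside, z up.
- lid: The tub's blue lid, right way up on the worktop. From below: grey plug 74 x 46 x 6 mm (loose fit in the tub), blue plate 96 x 68 x 6 mm, blue grip bar 56 mm long, 16 thick, 30 high, its top 42 mm above the origin. About 0.09 kg. Origin: centre of the plug's underside; x along the long side and the bar, z up. Square means its x along the tub's x, either way round.
- mat: Cork mat fixed flat on the worktop between the tray and the row, 120 x 120 x 4 mm, empty. Origin: centre of its underside.
- tin_green: Bystander, part of the row of three standing between the lid and the cork mat: a tin with a green band, 66 mm diameter, 100 mm tall, about 0.4 kg. Origin: centre of its underside, z up. Leave it where it is.
- tin_yellow: Bystander, part of the row of three standing between the lid and the cork mat: a tin with a yellow band, 66 mm diameter, 100 mm tall, about 0.4 kg. Origin: centre of its underside, z up. Leave it where it is.
- jar: Bystander, the third of that row: an amber glass jar with a brass-coloured cap, 64 mm diameter, 100 mm tall, about 0.4 kg. Origin: centre of its underside, z up. Leave it where it is.

How it is judged:
On the way, in this order (a step that is already met when the one before it is completed fails the run):
1. tub and canister have swapped bays, each standing upright and released, before the lid is brought ((horizontal distance between tub and bay_near below 0.036 m or horizontal distance between tub and bay_far below 0.036 m) and distance of each of tub, canister from where it was at the start of the episode above 0.08 m and height (world z) of each of tub, canister below 0.013 m and angle between each of tub, canister's own z axis and vertical below 0.08 rad and linear speed of each of tub, canister below 0.02 m/s and contact force between each of tub, canister and the fingers below 0.1 N and (horizontal distance between canister and bay_near below 0.036 m or horizontal distance between canister and bay_far below 0.036 m) and height (world z) of lid below 0.05 m), for 0.2 s.
2. the lid passes over the row of tins and jar, above their tops ((horizontal distance between lid and tin_green below 0.075 m or horizontal distance between lid and tin_yellow below 0.075 m or horizontal distance between lid and jar below 0.075 m) and height (world z) of lid above 0.1 m), for 0.04 s.
At the end, for the whole second after the job is handed in: Tub and canister stand released and upright in each other's bays (36 mm of centre). The fingers hold the lid still over the tub, touching nothing else: centre within 10 mm, underside 4 to 30 mm above the rim, square to 0.14 and level to 0.12 rad. Tins and jar within 20 mm of their starts ((horizontal distance between tub and bay_near below 0.036 m or horizontal distance between tub and bay_far below 0.036 m) and distance of each of tub, canister from where it was at the start of the episode above 0.08 m and height (world z) of each of tub, canister below 0.013 m and angle between each of tub, canister's own z axis and vertical below 0.08 rad and linear speed of each of tub, canister, lid below 0.02 m/s and contact force between each of tub, canister and the fingers below 0.1 N and (horizontal distance between canister and bay_near below 0.036 m or horizontal distance between canister and bay_far below 0.036 m) and horizontal distance between lid and tub_rim below 0.01 m and z of lid in the frame of tub_rim between 0.004 and 0.03 m and angle between the x axis of lid and the x axis of tub, either way round below 0.14 rad and angle between lid's own z axis and vertical below 0.12 rad and contact force between lid and the fingers above 1 N and contact force between lid and tub below 0.05 N and contact force between lid and canister below 0.05 N and contact force between lid and tray below 0.05 N and distance of each of tin_green, tin_yellow, jar from where it was at the start of the episode below 0.02 m and angle between each of tin_green, tin_yellow, jar's own z axis and vertical below 0.1 rad); the arm keeps its last pose, push and grip.
It fails at once if the tin green is pushed more than 20 mm or tipped (distance of tin_green from where it was at the start of the episode above 0.02 m or angle between tin_green's own z axis and vertical above 0.3 rad).
It fails at once if the tin yellow is pushed more than 20 mm or tipped (distance of tin_yellow from where it was at the start of the episode above 0.02 m or angle between tin_yellow's own z axis and vertical above 0.3 rad).
It fails at once if the jar is pushed more than 20 mm or tipped (distance of jar from where it was at the start of the episode above 0.02 m or angle between jar's own z axis and vertical above 0.3 rad).
It fails at once if the tub or the canister is tipped over (angle between any of tub, canister's own z axis and vertical above 0.6 rad).
It also fails if it takes over 70 s, if anything falls off the work surface, if the arm or the gripper's body presses on something with over 40 N, if the wrist force passes 120 N, or if a joint passes its speed limit or range.

## Working session

There is one attempt and no reset: what is moved stays moved. The work goes in short steps, Python scripts to look and compute and a tool call to move; the robot and the scene stay as the last step left them, time stands still between calls to the robot, and variables do not carry over. Pictures are saved under pics/ and viewed, at most 10 in all, crops included, and the job is handed in when it is done.

```bash
mkdir -p pics; cat > h.py <<'E'
import numpy as np, cv2
from workcell import arm, imaging
from scipy.spatial.transform import Rotation as Ro
def quat(q): return Ro.from_quat([q[1],q[2],q[3],q[0]]).as_matrix()
def cap(n):
    s=arm.observe(); c=imaging.capture(n)
    if n=="wrist":
        T=np.array(c["T_tool_cam"]); Rt=quat(s["eef_rot"])
        Rc=Rt@T[:3,:3]; o=Rt@T[:3,3]+np.array(s["tcp_pos"])
        c["R"]=Rc.T; c["t"]=-Rc.T@o
    c["R"]=np.array(c["R"]); c["t"]=np.array(c["t"]); c["K"]=np.array(c["intrinsics"])
    return c
def cloud(c):
    d=c["depth"]; v,u=np.indices(d.shape); K=c["K"]
    P=np.stack([(u-K[0,2])/K[0,0]*d,(v-K[1,2])/K[1,1]*d,d],-1)
    return (P-c["t"])@c["R"]
def ray(c,u,v,z):
    K=c["K"]; r=np.array([(u-K[0,2])/K[0,0],(v-K[1,2])/K[1,1],1.])@c["R"]; o=-c["R"].T@c["t"]
    return o+r*(z-o[2])/r[2]
def save(c,f): cv2.imwrite("pics/"+f,c["frame"][:,:,::-1])
E
python3 - <<'E'
from h import *
np.set_printoptions(precision=4,suppress=True)
s=arm.observe(); print(s["t"],s["tcp_pos"],s["eef_rot"],s["opening"],arm.grasp_offset); print(quat(s["eef_rot"]))
ims=[]
for n in["top","scene"]:
    c=cap(n); ims.append(c["frame"]); print(n,-c["R"].T@c["t"],(c["depth"]>0).mean()); np.savez(n+"0.npz",**c)
cv2.imwrite("pics/a_top.png",ims[0][:,:,::-1]); cv2.imwrite("pics/a_scene.png",ims[1][:,:,::-1])
E
```

```text
0.0 [0.2601 0.54   0.2089] [-0.0002  0.2225  0.9749 -0.0008] 0.08582615520139106 0.0187
[[-0.901   0.4339 -0.0007]
 [ 0.4339  0.901  -0.0015]
 [-0.     -0.0017 -1.    ]]
top [ 0.4798 -0.0026  0.9148] 0.9961039225260416
scene [ 1.2599 -0.2394  0.8731] 0.9963785807291666
```

View pics/a_top.png

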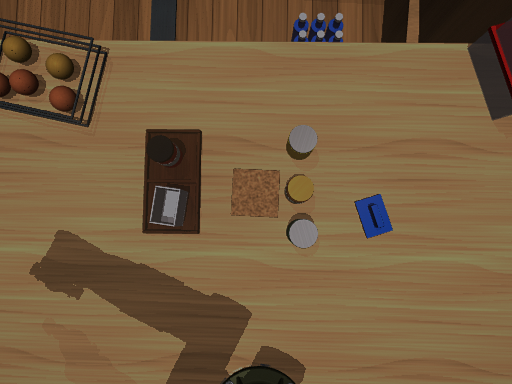

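View pics/a_scene.png

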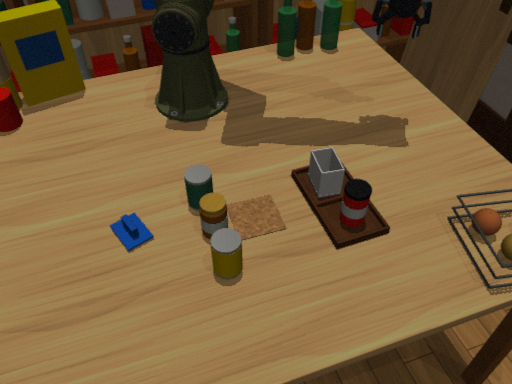

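The top view shows the tub (167,206) in the near bay and the canister (165,151) in the far bay. The mat is at (256,192), the row at (303,139), (300,188) and (303,234), and the lid at (374,215). In the scene view the tub is at (326,172), the canister at (356,203) and the lid at (132,231).

```bash
cat > m.py <<'E'
from h import *
np.set_printoptions(precision=4,suppress=True)
def rect(P): # xy points -> centre, size, yaw of long side
    (c,s,a)=cv2.minAreaRect((P[:,:2]*1000).astype(np.float32)); 
    if s[0]<s[1]: s=s[::-1]; a+=90
    return np.array(c)/1000,np.array(s),(np.radians(a)+np.pi/2)%np.pi-np.pi/2
def circ(P):
    c,r=cv2.minEnclosingCircle((P[:,:2]*1000).astype(np.float32)); return np.array(c)/1000,r
def big(m):
    m=cv2.morphologyEx(m.astype(np.uint8),cv2.MORPH_OPEN,np.ones((2,2),np.uint8))
    n,l,s,_=cv2.connectedComponentsWithStats(m); return l==1+np.argmax(s[1:,4])
E
python3 - <<'E'
from m import *
for n in["top","scene"]:
    c=dict(np.load(n+"0.npz")); X=cloud(c); F=c["frame"]; h=cv2.cvtColor(F,cv2.COLOR_RGB2HSV).astype(int)
    reg=lambda x0,x1,y0,y1:(X[...,0]>x0)&(X[...,0]<x1)&(X[...,1]>y0)&(X[...,1]<y1)
    tab=reg(.2,.7,-.45,.45)
    blue=big(tab&(abs(h[...,0]-112)<12)&(h[...,1]>150)&(h[...,2]>50))
    P=X[blue]; top=P[P[:,2]>np.percentile(P[:,2],97)-.006]
    print(n,"lid",rect(P[P[:,2]<.025]),"z",np.percentile(P[:,2],[5,30,97]),"bar",rect(top))
    # tall things by height
    for z0,z1 in((.075,.093),(.094,.113),(.113,.13)):
        m=(tab&(X[...,2]>z0)&(X[...,2]<z1)).astype(np.uint8)
        k,l,s,_=cv2.connectedComponentsWithStats(m)
        for i in range(1,k):
            if s[i,4]>25:
                P=X[l==i]; print("  z",z0,s[i,:5],"zmed",np.median(P[:,2]),"circ",circ(P),"rect",rect(P),F[l==i].mean(0).astype(int))
    dark=big(reg(.25,.65,.1,.4)&(h[...,2]<95)&(X[...,2]<.03)); P=X[dark]; print("  tray",rect(P),np.percentile(P[:,2],[5,50,97]))
    cork=big(reg(.2,.6,-.1,.15)&(X[...,2]<.02)&(F[...,0]>F[...,2]*1.8)&(abs(h[...,0]-12)<5)&(X[...,2]>.0025)); P=X[cork]; print("  mat",rect(P),np.median(P[:,2]))
E
```

```text
top lid (array([ 0.4913, -0.2821]), array([96.023 , 71.6698]), np.float64(0.33450068950208633)) z [0.0089 0.0119 0.044 ] bar (array([ 0.5002, -0.1486]), array([289.5242,  55.017 ]), np.float64(1.521840768056515))
  z 0.075 [288 140  22  15  40] zmed 0.08523148528427119 circ (array([ 0.6511, -0.0816]), 28.158443450927734) rect (array([ 0.6441, -0.0777]), array([56.3167, 15.9672]), np.float64(1.0688061739653918)) [62 49 19]
  z 0.075 [160 144  17  20  51] zmed 0.08250586219859408 circ (array([0.6292, 0.2286]), 27.239826202392578) rect (array([0.6235, 0.2213]), array([54.4795, 18.5625]), np.float64(-0.6592198546364205)) [46 20 13]
  z 0.075 [286 179  21  24  55] zmed 0.08291508329578591 circ (array([ 0.5488, -0.0812]), 30.990325927734375) rect (array([ 0.5413, -0.0715]), array([61.9143, 27.3684]), np.float64(0.6615090413304254)) [57 37 21]
  z 0.075 [150 186  15  36 110] zmed 0.08751496789247779 circ (array([0.5106, 0.2489]), 42.05112838745117) rect (array([0.5117, 0.252 ]), array([83.7163, 18.8831]), np.float64(-0.3437440555925608)) [70 65 65]
  z 0.075 [169 188  13  39 101] zmed 0.087
[... 3967 characters left out ...]
t64(0.27325827088997423)) [134 103  36]
  z 0.094 [210 228  31  27 660] zmed 0.10169946084298712 circ (array([ 0.6654, -0.0908]), 34.025108337402344) rect (array([ 0.6657, -0.09  ]), array([65.3344, 63.9807]), np.float64(-0.25999349826396667)) [116 115 109]
  z 0.113 [344 179  28  20 381] zmed 0.1151909448308351 circ (array([0.6362, 0.2379]), 31.565690994262695) rect (array([0.636, 0.238]), array([60.1131, 59.7959]), np.float64(-0.7523814240461091)) [19 18 18]
  tray (array([0.8778, 0.0381]), array([930.8198, 158.9339]), np.float64(-0.4590211804845392)) [0.0076 0.0123 0.0383]
  mat (array([ 0.8794, -0.0669]), array([824.3659, 135.2873]), np.float64(-0.2629003385937878)) 0.0059707923331501385
```

```bash
python3 - <<'E'
from m import *
for n in["top","scene"]:
    c=dict(np.load(n+"0.npz")); X=cloud(c); F=c["frame"].astype(int)
    reg=(X[...,0]>.4)&(X[...,0]<.75)&(X[...,1]>.12)&(X[...,1]<.33)
    m=reg&(X[...,2]>.017)&(X[...,2]<.030)&(F.max(-1)<100)
    P=X[big(m)]; print(n,"tray",rect(P),np.median(P[:,2]),m.sum())
    m=reg&(X[...,2]>.082)&(X[...,2]<.099)&(X[...,0]<.575)
    P=X[m]; print("tub",rect(P),np.median(P[:,2]))
    m=reg&(X[...,2]<.0145)&(X[...,2]>.003)&(F.max(-1)<100); print("floor",np.median(X[m][:,2]))
    m=(abs(X[...,0]-.492)<.045)&(abs(X[...,1]+.28)<.045)&(X[...,2]>.036)&(X[...,2]<.052); P=X[m]; print("bar",rect(P),np.median(P[:,2]))
E
```

```text
top tray (array([0.5675, 0.1782]), array([308.0426, 258.2516]), np.float64(-1.3249074955857214)) 0.02077671104253795 1306
tub (array([0.5062, 0.226 ]), array([88.1195, 60.5447]), np.float64(-0.12235920259979949)) 0.09262264629357002
floor 0.008855418670358247
bar (array([ 0.4937, -0.2773]), array([55.4656, 16.2329]), np.float64(0.34169997958738385)) 0.042086258820566505
scene tray (array([0.5736, 0.2378]), array([262.4884, 153.496 ]), np.float64(0.0029759860305889063)) 0.021983144374769056 1090
tub (array([0.5056, 0.226 ]), array([92.1823, 61.7878]), np.float64(-0.1257731088011722)) 0.09121652205324188
floor 0.010201473756844014
bar (array([ 0.4932, -0.2778]), array([56.5444, 16.3134]), np.float64(0.3231576872081936)) 0.04328745549874647
```

```bash
python3 - <<'E'
from m import *
c=dict(np.load("top0.npz")); F=c["frame"].astype(int)
m=np.zeros(F.shape[:2],bool); m[120:242,136:208]=(F.max(-1)<100)[120:242,136:208]
m[186:228,150:187]=1; m=big(m)
cn,_=cv2.findContours(m.astype(np.uint8),cv2.RETR_EXTERNAL,cv2.CHAIN_APPROX_NONE)
q=cn[0][:,0,:]; L=q[(q[:,1]>140)&(q[:,1]<225)]
for y in (150,170,190,215,225):
    u=np.where(m[y])[0]; print(y,u[0],u[-1],"L",ray(c,u[0]-.5,y,.022)[:2],"R",ray(c,u[-1]+.5,y,0.0)[:2])
for x in (160,175,190):
    v=np.where(m[:,x])[0]; print(x,v[0],v[-1],"far",ray(c,x,v[0]-.5,.022)[:2],"near",ray(c,x,v[-1]+.5,.022)[:2])
E
```

```text
150 146 202 L [0.6486 0.2998] R [0.6552 0.1583]
170 145 201 L [0.5974 0.3002] R [0.6029 0.1593]
190 145 201 L [0.5466 0.2981] R [0.551  0.1577]
215 144 200 L [0.4837 0.298 ] R [0.4867 0.1583]
225 143 200 L [0.4586 0.2995] R [0.4612 0.1575]
160 130 234 far [0.702  0.2647] near [0.4359 0.2545]
175 130 234 far [0.7026 0.2263] near [0.4367 0.2168]
190 130 234 far [0.7031 0.1879] near [0.4375 0.1792]
```

The rows are not in the units I measure in: shifts go in shares of 50 mm and turns go in shares of pi/2 rad. I convert before sending: 0.15 rad is 0.0955.

Emit:
{"api": "jog_arm", "payload": {
  "offsets": [
    [[0,0,0,0.0955,0.085]]
  ]
}}

```text
t: 0.2
tcp_pos: [0.2601, 0.5402, 0.2092]
eef_rot: [-0.0, 0.296, 0.955, -0.001]
ft_force: [-0.7, 0.4, -0.9]
opening: 0.0854
grip_force: 0.0
```

```bash
python3 - <<'E'
from m import *
s=arm.observe(); print(quat(s["eef_rot"]),s["joint_positions"])
E
```

```text
[[-0.8244  0.566  -0.0005]
 [ 0.566   0.8244 -0.0011]
 [-0.0002 -0.0012 -1.    ]] [ 1.122   0.314  -0.0478  1.2102 -0.      1.7237]
```

Tray: centre (0.5695, 0.2287), yaw about 0, so the bays are at x = 0.5055 and 0.6335. All measured heights match the text. I'll square the tool with the world axes, then go above the canister.

Converted, -0.0315 m is -0.63, -0.03 m is -0.6, -0.15 rad is -0.0955.

Emit:
{"api": "jog_arm", "payload": {
  "offsets": [
    [[0,0,0,-0.0955,0.085],[0,0,0,-0.0955,0.085],[0,0,0,-0.0955,0.085],[0,0,0,-0.0949,0.085],[-0.6,-0.48,0,0,0.085],[-0.63,-0.506,0,0,0.085],[-0.63,-0.506,0,0,0.085],[-0.63,-0.506,0,0,0.085],[-0.63,-0.506,0,0,0.085],[-0.63,-0.506,0,0,0.085],[-0.63,-0.506,0,0,0.085],[-0.63,-0.506,0,0,0.085],[-0.63,-0.506,0,0,0.085],[-0.63,-0.506,0,0,0.085],[-0.63,-0.506,0,0,0.085],[-0.63,-0.506,0,0,0.085],[0,0,0,0,0.085]]
  ]
}}

```text
t: 1.9
tcp_pos: [0.64, 0.2345, 0.2085]
eef_rot: [0.0, 0.002, 1.0, -0.001]
ft_force: [-0.1, -0.6, 0.0]
opening: 0.0848
grip_force: 0.0
```

```bash
python3 - <<'E'
from m import *
s=arm.observe(); print(quat(s["eef_rot"]),s["joint_positions"],s["tcp_pos"])
c=cap("wrist"); print("cam",-c["R"].T@c["t"]); save(c,"w1.png"); X=cloud(c)
for z0,z1,n in((.108,.12,"can"),(.085,.1,"tub"),(.016,.03,"tray")):
    m=(X[...,2]>z0)&(X[...,2]<z1)&(c["depth"]>.05); P=X[m]
    if m.sum()>30: print(n,m.sum(),rect(P),circ(P),np.median(P[:,2]))
E
```

```text
[[-1.      0.0049  0.0002]
 [ 0.0049  1.     -0.0017]
 [-0.0002 -0.0017 -1.    ]] [ 0.3521  0.4735  0.1822  1.28   -0.0017  0.357 ] [0.64   0.2345 0.2085]
cam [0.5657 0.2347 0.3731]
can 3189 (array([0.6359, 0.2382]), array([60.8084, 60.3653]), np.float64(0.739636600333426)) (array([0.6361, 0.2381]), 30.910200119018555) 0.11361539258581935
tub 1191 (array([0.6792, 0.3615]), array([507.0611, 164.5409]), np.float64(0.637665227458728)) (array([0.6995, 0.3343]), 254.57347106933594) 0.09307364913718164
tray 5653 (array([0.633 , 0.3033]), array([753.2662, 326.6592]), np.float64(1.2940101331193805)) (array([0.7095, 0.2814]), 383.91534423828125) 0.021922677492741405
```

View pics/w1.png

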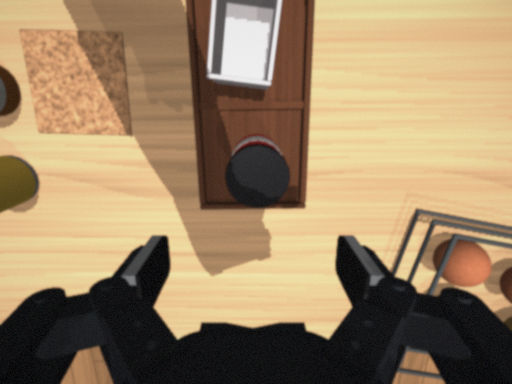

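The wrist view shows the canister cap at (258,172) and the tub rim at (245,40). The canister position (0.636, 0.238) agrees with the other two cameras. I'll descend and grip.

Converted, 0.035 m is 0.7, 0.03 m is 0.6.

Emit:
{"api": "jog_arm", "payload": {
  "offsets": [
    [[0.08,0.074,0,0,0.085],[0,0,0.7,0,0.085],[0,0,0.7,0,0.085],[0,0,0.7,0,0.085],[0,0,0.6,0,0.085],[0,0,0.36,0,0.085],[0,0,0,0,0.04],[0,0,0,0,0.04],[0,0,0,0,0.04],[0,0,0,0,0.04],[0,0,0,0,0.04],[0,0,0,0,0.04]]
  ],
  "clamp_n": 45
}}

```text
t: 3.15
tcp_pos: [0.6331, 0.2421, 0.0572]
eef_rot: [0.0, -0.0, 1.0, 0.0]
ft_force: [-0.3, 1.3, -2.6]
opening: 0.0604
grip_force: 49.0
```

Emit:
{"api": "jog_arm", "payload": {
  "offsets": [
    [[0,0,-0.3,0,0.04],[0,0,-0.6,0,0.04],[0,0,-0.7,0,0.04],[0,0,-0.6,0,0.04],[0.31,-0.706,0,0,0.04],[0.31,-0.706,0,0,0.04],[0.31,-0.706,0,0,0.04],[0.31,-0.706,0,0,0.04],[0.31,-0.706,0,0,0.04],[0.31,-0.706,0,0,0.04],[0,0,0.6,0,0.04],[0,0,0.6,0,0.04],[0,0,0.6,0,0.04],[0,0,0.24,0,0.04],[0,0,0.12,0,0.04],[0,0,0,0,0.04]]
  ]
}}

```text
t: 4.75
tcp_pos: [0.5402, 0.0303, 0.0593]
eef_rot: [0.0, -0.0, 1.0, 0.0]
ft_force: [-0.8, 0.8, -2.3]
opening: 0.0605
grip_force: 49.8
```

Converted, 0.003 m is 0.06, 0.001 m is 0.02.

Emit:
{"api": "jog_arm", "payload": {
  "offsets": [
    [[0,0,0.06,0,0.04],[0,0,0.02,0,0.04],[0,0,0,0,0.04]]
  ]
}}

```text
t: 5.05
tcp_pos: [0.5405, 0.0303, 0.0555]
eef_rot: [0.001, -0.0, 1.0, 0.0]
ft_force: [-0.7, 0.2, -3.1]
opening: 0.0604
grip_force: 49.8
```

Converted, 0.002 m is 0.04, 0.001 m is 0.02.

Emit:
{"api": "jog_arm", "payload": {
  "offsets": [
    [[0,0,0.04,0,0.04],[0,0,0.02,0,0.04],[0,0,0,0,0.04]]
  ]
}}

```text
t: 5.35
tcp_pos: [0.541, 0.0302, 0.053]
eef_rot: [0.001, -0.0, 1.0, 0.0]
ft_force: [-0.7, -0.1, 4.5]
opening: 0.0607
grip_force: 50.3
```

Converted, -0.04 m is -0.8, 0.0327 m is 0.654, 0.123 rad is 0.0783.

Emit:
{"api": "jog_arm", "payload": {
  "offsets": [
    [[0,0,0,0,0.085],[0,0,0,0,0.085],[0,0,0,0,0.085],[0,0,0,0,0.085],[0,0,-0.6,0,0.085],[0,0,-0.8,0,0.085],[0,0,-0.8,0,0.085],[0,0,-0.8,0,0.085],[0.116,0.654,0,0,0.085],[0.116,0.654,0,0,0.085],[0.116,0.654,0,0,0.085],[0.116,0.654,0,0,0.085],[0.116,0.654,0,0,0.085],[0.116,0.654,0,0,0.085],[0,0,0,0.0783,0.085],[0,0,0,0,0.085]]
  ]
}}

```text
t: 6.95
tcp_pos: [0.5047, 0.2273, 0.2016]
eef_rot: [-0.0, 0.061, 0.998, -0.0]
ft_force: [0.5, -0.2, -1.4]
opening: 0.085
grip_force: 0.0
```

```bash
python3 - <<'E'
from m import *
s=arm.observe(); print(quat(s["eef_rot"]),s["tcp_pos"])
for n in("wrist","top"):
    c=cap(n); X=cloud(c); z=X[...,2]; near=(abs(X[...,0]-.506)<.06)&(abs(X[...,1]-.226)<.06)
    m=near&(z>.083)&(z<.099); print(n,"tub",m.sum(),rect(X[m]),np.median(z[m]))
    m=(abs(X[...,0]-.54)<.07)&(abs(X[...,1]-.03)<.06)&(z>.1)&(z<.12)
    if m.sum()>20: print("can",m.sum(),circ(X[m]),np.median(z[m]))
E
```

```text
[[-0.9926  0.1211 -0.0003]
 [ 0.1211  0.9926 -0.0003]
 [ 0.0003 -0.0003 -1.    ]] [0.5047 0.2273 0.2016]
wrist tub 1485 (array([0.5061, 0.2264]), array([88.2727, 60.0002]), np.float64(-0.12451343360556422)) 0.09302298571499748
can 2950 (array([0.5466, 0.0261]), 31.657230377197266) 0.10952571928972485
top tub 236 (array([0.5062, 0.2259]), array([87.9634, 60.4325]), np.float64(-0.1232831863400019)) 0.09267918475006034
can 575 (array([0.5471, 0.0254]), 30.6751766204834) 0.10959257622580444
```

Converted, 0.035 m is 0.7, -0.0015 m is -0.03.

Emit:
{"api": "jog_arm", "payload": {
  "offsets": [
    [[-0.03,-0.02,0.7,0,0.085],[0,0,0.7,0,0.085],[0,0,0.7,0,0.085],[0,0,0.6,0,0.085],[0,0,0.36,0,0.085],[0,0,0,0,0.04],[0,0,0,0,0.04],[0,0,0,0,0.04],[0,0,0,0,0.04],[0,0,0,0,0.04],[0,0,0,0,0.04]]
  ],
  "clamp_n": 30
}}

```text
t: 8.15
tcp_pos: [0.5067, 0.2254, 0.0493]
eef_rot: [0.0, 0.061, 0.998, 0.0]
ft_force: [-0.9, 0.1, -1.2]
opening: 0.0592
grip_force: 35.5
```

Converted, -0.0318 m is -0.636, 0.022 m is 0.44, -0.122 rad is -0.0777.

Emit:
{"api": "jog_arm", "payload": {
  "offsets": [
    [[0,0,-0.3,0,0.04],[0,0,-0.5,0,0.04],[0,0,-0.4,0,0.04],[-0.636,0.092,0,0,0.04],[-0.636,0.092,0,0,0.04],[-0.636,0.092,0,0,0.04],[-0.636,0.092,0,0,0.04],[0,0,0,-0.0777,0.04],[0,0,0.5,0,0.04],[0,0,0.44,0,0.04],[0,0,0.16,0,0.04],[0,0,0,0,0.04]]
  ]
}}

```text
t: 9.35
tcp_pos: [0.6336, 0.2275, 0.0524]
eef_rot: [-0.001, 0.0, 1.0, -0.001]
ft_force: [-0.5, -0.1, -1.0]
opening: 0.059
grip_force: 35.5
```

Converted, 0.002 m is 0.04, 0.001 m is 0.02.

Emit:
{"api": "jog_arm", "payload": {
  "offsets": [
    [[0,0,0.04,0,0.04],[0,0,0.02,0,0.04],[0,0,0,0,0.04]]
  ]
}}

```text
t: 9.65
tcp_pos: [0.6356, 0.2282, 0.0518]
eef_rot: [0.001, 0.0, 1.0, 0.0]
ft_force: [0.3, 0.7, -1.6]
opening: 0.0593
grip_force: 35.5
```

Emit:
{"api": "jog_arm", "payload": {
  "offsets": [
    [[0,0,0.02,0,0.04],[0,0,0,0,0.04]]
  ]
}}

```text
t: 9.85
tcp_pos: [0.6351, 0.228, 0.0501]
eef_rot: [0.0, 0.0, 1.0, 0.0]
ft_force: [-0.8, -0.3, -1.3]
opening: 0.0592
grip_force: 35.5
```

Converted, 0.001 m is 0.02.

Emit:
{"api": "jog_arm", "payload": {
  "offsets": [
    [[0,0,0.02,0,0.04],[0,0,0,0,0.04]]
  ]
}}

```text
t: 10.05
tcp_pos: [0.6352, 0.228, 0.0492]
eef_rot: [0.0, 0.0, 1.0, 0.0]
ft_force: [0.1, -0.6, 1.3]
opening: 0.0593
grip_force: 35.8
```

Emit:
{"api": "jog_arm", "payload": {
  "offsets": [
    [[0,0,0.02,0,0.04],[0,0,0,0,0.04]]
  ]
}}

```text
t: 10.25
tcp_pos: [0.6353, 0.2281, 0.0492]
eef_rot: [0.001, 0.0, 1.0, 0.0]
ft_force: [-2.5, -0.7, 7.2]
opening: 0.0592
grip_force: 36.2
```

Converted, -0.045 m is -0.9, -0.0337 m is -0.674.

Emit:
{"api": "jog_arm", "payload": {
  "offsets": [
    [[0,0,0,0,0.085],[0,0,0,0,0.085],[0,0,0,0,0.085],[0,0,0,0,0.085],[0,0,-0.6,0,0.085],[0,0,-0.8,0,0.085],[0,0,-0.9,0,0.085],[0,0,-0.9,0,0.085],[0.294,-0.674,0,0,0.085],[0.294,-0.674,0,0,0.085],[0.294,-0.674,0,0,0.085],[0.294,-0.674,0,0,0.085],[0.294,-0.674,0,0,0.085],[0.294,-0.674,0,0,0.085],[0,0,0,0,0.085],[0,0,0,0,0.085]]
  ]
}}

```text
t: 11.85
tcp_pos: [0.5466, 0.0253, 0.208]
eef_rot: [0.0, 0.001, 1.0, 0.0]
ft_force: [-0.4, 1.1, -0.2]
opening: 0.0849
grip_force: 0.0
```

```bash
cat > chk.py <<'E'
from m import *
s=arm.observe(); print(quat(s["eef_rot"]),s["tcp_pos"])
for n in("wrist","top"):
    c=cap(n); X=cloud(c); z=X[...,2]
    m=(abs(X[...,0]-.6335)<.06)&(abs(X[...,1]-.2287)<.06)&(z>.083)&(z<.099); 
    if m.sum()>50: print(n,"tub",m.sum(),rect(X[m]),np.median(z[m]))
    m=(X[...,0]>.44)&(X[...,0]<.6)&(X[...,1]>-.02)&(X[...,1]<.3)&(z>.104)&(z<.12)
    if m.sum()>20: print(n,"can",m.sum(),circ(X[m]),np.median(z[m]))
E
python3 chk.py
```

```text
[[-1.      0.0024  0.0006]
 [ 0.0024  1.      0.0005]
 [-0.0006  0.0005 -1.    ]] [0.5466 0.0253 0.208 ]
wrist tub 1971 (array([0.6348, 0.2292]), array([89.0706, 61.3754]), np.float64(-0.007380684645045932)) 0.0910045685021835
wrist can 3087 (array([0.5467, 0.0258]), 30.798778533935547) 0.10958843876882743
```

Converted, 0.035 m is 0.7, 0.03 m is 0.6.

Emit:
{"api": "jog_arm", "payload": {
  "offsets": [
    [[0,0,0.7,0,0.085],[0,0,0.7,0,0.085],[0,0,0.7,0,0.085],[0,0,0.6,0,0.085],[0,0,0.38,0,0.085],[0,0,0,0,0.04],[0,0,0,0,0.04],[0,0,0,0,0.04],[0,0,0,0,0.04],[0,0,0,0,0.04],[0,0,0,0,0.04]]
  ],
  "clamp_n": 45
}}

```text
t: 13.05
tcp_pos: [0.5469, 0.0258, 0.0543]
eef_rot: [0.0, 0.0, 1.0, 0.0]
ft_force: [-0.4, -1.1, -2.0]
opening: 0.0603
grip_force: 49.0
```

Converted, 0.0338 m is 0.676, 0.008 m is 0.16.

Emit:
{"api": "jog_arm", "payload": {
  "offsets": [
    [[0,0,-0.3,0,0.04],[0,0,-0.5,0,0.04],[0,0,-0.4,0,0.04],[0.144,0.676,0,0,0.04],[0.144,0.676,0,0,0.04],[0.144,0.676,0,0,0.04],[0.144,0.676,0,0,0.04],[0.144,0.676,0,0,0.04],[0.144,0.676,0,0,0.04],[0,0,0.5,0,0.04],[0,0,0.4,0,0.04],[0,0,0.16,0,0.04],[0,0,0,0,0.04]]
  ]
}}

```text
t: 14.35
tcp_pos: [0.5025, 0.228, 0.0598]
eef_rot: [-0.001, 0.0, 1.0, -0.001]
ft_force: [0.1, 0.3, -2.5]
opening: 0.0604
grip_force: 50.0
```

Converted, 0.001 m is 0.02.

Emit:
{"api": "jog_arm", "payload": {
  "offsets": [
    [[0,0,0.02,0,0.04],[0,0,0,0,0.04]]
  ]
}}

```text
t: 14.55
tcp_pos: [0.5045, 0.2287, 0.0608]
eef_rot: [0.001, 0.001, 1.0, 0.0]
ft_force: [0.8, -0.1, -2.7]
opening: 0.0602
grip_force: 50.0
```

Emit:
{"api": "jog_arm", "payload": {
  "offsets": [
    [[0,0,0.02,0,0.04],[0,0,0,0,0.04]]
  ]
}}

```text
t: 14.75
tcp_pos: [0.504, 0.2287, 0.0594]
eef_rot: [0.0, 0.001, 1.0, 0.0]
ft_force: [0.5, -0.3, -2.2]
opening: 0.0602
grip_force: 50.0
```

Contact is expected near TCP z = 0.058.

Converted, 0.001 m is 0.02.

Emit:
{"api": "jog_arm", "payload": {
  "offsets": [
    [[0,0,0.02,0,0.04],[0,0,0,0,0.04]]
  ]
}}

```text
t: 14.95
tcp_pos: [0.5036, 0.2286, 0.0578]
eef_rot: [0.0, 0.0, 1.0, 0.0]
ft_force: [0.2, -0.7, -2.7]
opening: 0.0605
grip_force: 50.1
```

Emit:
{"api": "jog_arm", "payload": {
  "offsets": [
    [[0,0,0.02,0,0.04],[0,0,0,0,0.04]]
  ]
}}

```text
t: 15.15
tcp_pos: [0.5042, 0.2286, 0.0578]
eef_rot: [0.001, 0.0, 1.0, 0.0]
ft_force: [-1.4, -1.4, 7.3]
opening: 0.0605
grip_force: 50.6
```

Converted, -0.045 m is -0.9, -0.04 m is -0.8.

Emit:
{"api": "jog_arm", "payload": {
  "offsets": [
    [[0,0,0,0,0.085],[0,0,0,0,0.085],[0,0,0,0,0.085],[0,0,0,0,0.085],[0,0,-0.6,0,0.085],[0,0,-0.8,0,0.085],[0,0,-0.9,0,0.085],[0,0,-0.8,0,0.085],[0,0,0,0,0.085]]
  ]
}}

```text
t: 16.05
tcp_pos: [0.5069, 0.2302, 0.218]
eef_rot: [0.005, 0.0, 1.0, 0.002]
ft_force: [0.8, 0.4, -0.1]
opening: 0.0847
grip_force: 0.0
```

```bash
python3 chk.py
```

```text
[[-1.      0.0007  0.009 ]
 [ 0.0008  1.      0.0041]
 [-0.009   0.0041 -1.    ]] [0.5069 0.2302 0.218 ]
wrist tub 1187 (array([0.6344, 0.2298]), array([88.253 , 59.9847]), np.float64(-0.00298726779474201)) 0.09274439936654952
wrist can 3025 (array([0.5046, 0.2276]), 31.139347076416016) 0.11358921087980094
top tub 313 (array([0.6351, 0.2293]), array([89.0877, 60.6356]), np.float64(-0.0017895110944792236)) 0.09234246115927537
top can 234 (array([0.5045, 0.2266]), 30.625015258789062) 0.11351264958317882
```

Emit:
{"api": "jog_arm", "payload": {
  "offsets": [
    [[0.02,-0.84,0,0,0.085],[0.02,-0.84,0,0,0.085],[0.02,-0.84,0,0,0.085],[0.02,-0.84,0,0,0.085],[0.02,-0.84,0,0,0.085],[0.02,-0.84,0,0,0.085],[0.02,-0.84,0,0,0.085],[0.02,-0.84,0,0,0.085],[0.02,-0.84,0,0,0.085],[0.02,-0.84,0,0,0.085],[0.02,-0.84,0,0,0.085],[0,-0.84,0,0,0.085],[0,0,0,-0.0955,0.085],[0,0,0,-0.0955,0.085],[0,0,0,-0.021,0.085],[0,0,0,0,0.085],[0,0,0,0,0.085]]
  ]
}}

```text
t: 17.85
tcp_pos: [0.4914, -0.2749, 0.2104]
eef_rot: [-0.001, -0.165, 0.986, 0.001]
ft_force: [0.7, -0.2, -0.2]
opening: 0.0849
grip_force: 0.0
```

```bash
cat > lid.py <<'E'
from m import *
s=arm.observe(); print(quat(s["eef_rot"]),s["tcp_pos"])
for n in("wrist","top","scene"):
    c=cap(n); X=cloud(c); z=X[...,2]; near=(abs(X[...,0]-.492)<.06)&(abs(X[...,1]+.28)<.06)
    for a,b,k in((.006,.016,"plate"),(.037,.05,"bar")):
        m=near&(z>a)&(z<b); 
        if m.sum()>30: print(n,k,m.sum(),rect(X[m]),np.median(z[m]))
    if n=="wrist": save(c,"lid.png")
E
python3 lid.py
```

```text
[[-0.9456 -0.3252 -0.002 ]
 [-0.3252  0.9456  0.0012]
 [ 0.0015  0.0018 -1.    ]] [ 0.4914 -0.2749  0.2104]
wrist plate 3122 (array([ 0.4936, -0.278 ]), array([96.2305, 68.0498]), np.float64(0.32724976738115474)) 0.012654778874858979
wrist bar 626 (array([ 0.4932, -0.2779]), array([55.8708, 15.8034]), np.float64(0.3222326382035545)) 0.04251049439763852
top plate 715 (array([ 0.4936, -0.2778]), array([95.9339, 68.3135]), np.float64(0.3278340649243181)) 0.012522160409430714
top bar 143 (array([ 0.4936, -0.2775]), array([55.4177, 16.5695]), np.float64(0.3270775607271674)) 0.042430304705909035
scene plate 648 (array([ 0.4927, -0.2806]), array([113.7475, 112.3102]), np.float64(1.5353067757923915)) 0.013493677030872418
scene bar 139 (array([ 0.493 , -0.2773]), array([56.1047, 16.105 ]), np.float64(0.31429758328809543)) 0.043324669627302796
```

View pics/lid.png

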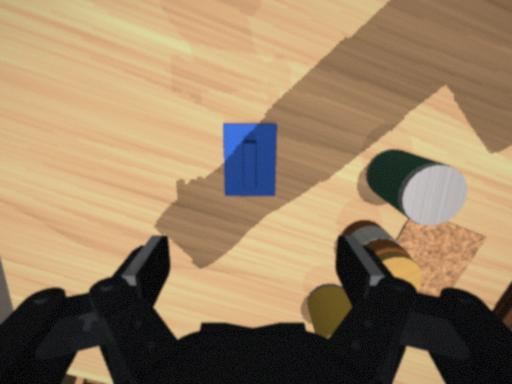

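The lid plate is at (250,160) and its bar at (250,163), squared up in the wrist view. The lid is at (0.4934, -0.278) with yaw 0.327. I'll descend and grip the bar.

Converted, 0.04 m is 0.8, 0.025 m is 0.5.

Emit:
{"api": "jog_arm", "payload": {
  "offsets": [
    [[-0.02,-0.07,0,0,0.085],[0,0,0.7,0,0.085],[0,0,0.8,0,0.085],[0,0,0.8,0,0.085],[0,0,0.8,0,0.085],[0,0,0.5,0,0.06],[0,0,0.2,0,0.06],[0,0,0,0,0.06]]
  ],
  "clamp_n": 40
}}

```text
t: 18.8
tcp_pos: [0.4934, -0.2779, 0.0207]
eef_rot: [-0.001, -0.165, 0.986, 0.001]
ft_force: [0.2, -0.5, -1.0]
opening: 0.0599
grip_force: 0.0
```

Converted, 0.001 m is 0.02.

Emit:
{"api": "jog_arm", "payload": {
  "offsets": [
    [[0,0,0.02,0,0.0],[0,0,0,0,0.0],[0,0,0,0,0.0],[0,0,0,0,0.0],[0,0,0,0,0.0],[0,0,0,0,0.0],[0,0,0,0,0.0]]
  ],
  "clamp_n": 40
}}

```text
t: 19.5
tcp_pos: [0.4942, -0.2784, 0.0209]
eef_rot: [0.0, -0.165, 0.986, -0.0]
ft_force: [-0.5, 0.5, 0.2]
opening: -0.0003
grip_force: 0.0
```

The fingers closed on nothing, so I'll look.

```bash
python3 lid.py; python3 - <<'E'
from h import *
c=cap("scene"); cv2.imwrite("pics/s2.png",cv2.resize(c["frame"][190:280,80:280,::-1],None,fx=4,fy=4,interpolation=cv2.INTER_CUBIC))
E
```

```text
[[-0.9453 -0.3261  0.0001]
 [-0.3261  0.9453 -0.0001]
 [-0.     -0.0001 -1.    ]] [ 0.4942 -0.2784  0.0209]
wrist plate 9377 (array([ 0.4904, -0.279 ]), array([90.6635, 68.1271]), np.float64(0.32893464953430707)) 0.012619774751416648
wrist bar 1155 (array([ 0.4784, -0.2828]), array([26.1055, 16.1093]), np.float64(0.3276220440120343)) 0.04247346894106169
top plate 555 (array([ 0.4822, -0.2814]), array([119.8815,  68.3608]), np.float64(0.32056766317955065)) 0.012525044905075729
top bar 64 (array([ 0.4935, -0.2774]), array([55.4182, 15.5839]), np.float64(0.3387686714650473)) 0.04211218338167949
scene plate 616 (array([ 0.4913, -0.2696]), array([108.1626, 104.2261]), np.float64(0.07980425193580087)) 0.013670263527284158
scene bar 70 (array([ 0.5044, -0.2739]), array([32.3496, 15.7217]), np.float64(0.3101699499145816)) 0.043284162808075
```

View pics/s2.png

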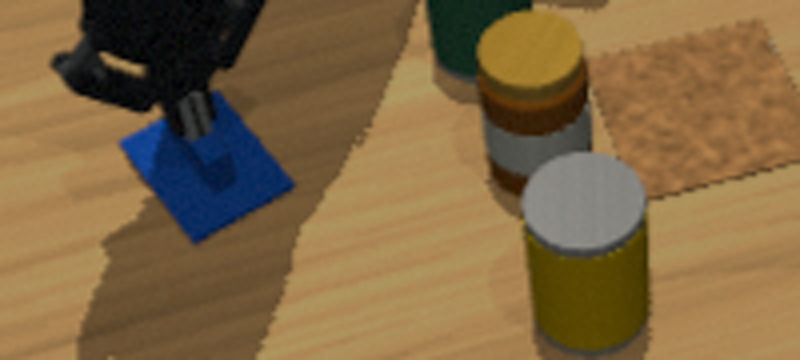

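View pics/lid.png

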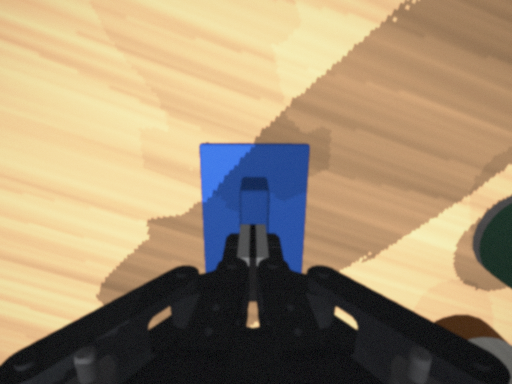

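The closed fingertips appear above or on the bar: the tips are at (252,232) in the wrist view and (195,115) in the scene crop. I'll measure how high the tips really stand.

```bash
python3 - <<'E'
from m import *
s=arm.observe(); Rt=quat(s["eef_rot"])
for n in("wrist","scene"):
    c=cap(n); X=cloud(c); F=c["frame"].astype(int)
    m=(F.max(-1)-F.min(-1)<25)&(np.linalg.norm(X[...,:2]-np.array(s["tcp_pos"])[:2],axis=-1)<.03)&(X[...,2]>.015)&(X[...,2]<.2)
    P=(X[m]-s["tcp_pos"])@Rt; print(n,m.sum(),"z pct",np.percentile(X[m][:,2],[0,2,10,50]))
    lo=P[P[:,2]>np.percentile(P[:,2],90)]; print("lowest tool coords",lo.min(0),lo.max(0))
    m=(abs(X[...,0]-.4935)<.04)&(abs(X[...,1]+.278)<.04)&(X[...,2]>.037)&(X[...,2]<.05)&(F[...,2]>F[...,0]+25)
    Q=(X[m]-s["tcp_pos"])@Rt; print("bar in tool",Q.min(0),Q.max(0))
print(s["tcp_pos"],s["opening"],s["joint_positions"])
E
```

```text
wrist 21996 z pct [0.0424 0.0596 0.0872 0.1222]
lowest tool coords [-0.0103 -0.0212 -0.0665] [ 0.0146  0.0213 -0.0217]
bar in tool [ 0.0036 -0.0115 -0.0289] [ 0.0293  0.0086 -0.0163]
scene 624 z pct [0.0455 0.0528 0.0673 0.1101]
lowest tool coords [-0.0112 -0.0126 -0.0463] [ 0.0019  0.0133 -0.0247]
bar in tool [-0.028  -0.0069 -0.0268] [ 0.0055  0.0091 -0.0164]
[ 0.4942 -0.2783  0.0207] -5.775708265762548e-05 [-0.5129  0.3978 -0.3883  0.7848  0.     -0.8451]
```

```bash
python3 - <<'E'
from m import *
s=arm.observe(); Rt=quat(s["eef_rot"]); t=np.array(s["tcp_pos"])
for n in("wrist","scene"):
    c=cap(n); X=cloud(c); F=c["frame"].astype(int); K=c["K"]
    for zz in(0,-.01,-.0187,-.03,-.05):
        p=K@(c["R"]@(t+Rt@np.array([0,0,zz]))+c["t"]); print(n,zz,(p[:2]/p[2]).round(1),"d",p[2].round(3))
    P=(X-t)@Rt; g=(F.max(-1)-F.min(-1)<25)
    for a,b in((-.024,-.018),(-.03,-.024),(-.036,-.03),(-.045,-.036),(-.055,-.045)):
        m=g&(abs(P[...,0])<.03)&(abs(P[...,1])<.04)&(P[...,2]>a)&(P[...,2]<b)
        if m.sum()>5: print(a,m.sum(),"x",np.percentile(P[m][:,0],[2,98]),"y",np.percentile(P[m][:,1],[2,25,50,75,98]))
E
```

```text
wrist 0 [252.8 223.5] d 0.179
wrist -0.01 [252.9 230.5] d 0.17
wrist -0.0187 [252.9 237.3] d 0.161
wrist -0.03 [252.9 247.1] d 0.15
wrist -0.05 [253.  268.6] d 0.131
-0.03 63 x [0.0074 0.012 ] y [-0.007  -0.0034 -0.0005  0.0032  0.0066]
-0.036 234 x [0.0071 0.0121] y [-0.0123 -0.006  -0.0005  0.0051  0.0121]
-0.045 449 x [0.007 0.012] y [-0.0127 -0.0072 -0.0005  0.0061  0.0119]
-0.055 551 x [0.007  0.0121] y [-0.0128 -0.0058 -0.0004  0.0053  0.0121]
scene 0 [129.8 228.7] d 1.109
scene -0.01 [129. 226.] d 1.102
scene -0.0187 [128.3 223.6] d 1.095
scene -0.03 [127.3 220.5] d 1.087
scene -0.05 [125.6 214.9] d 1.073
-0.03 7 x [-0.0085 -0.0041] y [-0.0057 -0.0032 -0.0004  0.0045  0.0079]
-0.036 20 x [-0.0111 -0.0024] y [-0.0102 -0.0057  0.0011  0.0071  0.0134]
-0.045 29 x [-0.0101 -0.0005] y [-0.0126 -0.0068 -0.0001  0.0046  0.012 ]
-0.055 40 x [-0.0113 -0.0001] y [-0.0127 -0.0074 -0.0031  0.0045  0.0135]
```

Converted, -0.025 m is -0.5, -0.015 m is -0.3.

Emit:
{"api": "jog_arm", "payload": {
  "offsets": [
    [[0,0,-0.3,0,0.0],[0,0,-0.5,0,0.0],[0,0,0,0,0.0]]
  ]
}}

```text
t: 20.2
tcp_pos: [0.4963, -0.2795, 0.0637]
eef_rot: [0.002, -0.165, 0.986, -0.002]
ft_force: [1.1, 1.0, -0.2]
opening: 0.0001
grip_force: 0.0
```

```bash
cat > tip.py <<'E'
from m import *
s=arm.observe(); Rt=quat(s["eef_rot"]); t=np.array(s["tcp_pos"])
for n in("wrist","scene"):
    c=cap(n); X=cloud(c); F=c["frame"].astype(int); P=(X-t)@Rt; g=(F.max(-1)-F.min(-1)<25)
    for a in np.arange(-.05,.008,.006):
        m=g&(abs(P[...,0])<.03)&(abs(P[...,1])<.06)&(P[...,2]>a)&(P[...,2]<a+.006)&(X[...,2]>.02)
        if m.sum()>4: print(n,a.round(3),m.sum(),"x",np.percentile(P[m][:,0],[2,98]),"y",np.percentile(P[m][:,1],[2,25,50,75,98]))
    m=(abs(X[...,0]-.4935)<.05)&(abs(X[...,1]+.278)<.05)&(F[...,2]>F[...,0]+25)&(X[...,2]>.005); print("blue top z",np.percentile(X[m][:,2],[2,50,98]))
print(t,s["opening"])
E
python3 tip.py
```

```text
wrist -0.05 339 x [0.007  0.0121] y [-0.0128 -0.0068 -0.      0.006   0.0121]
wrist -0.044 322 x [0.0068 0.012 ] y [-0.013  -0.0072 -0.0005  0.0061  0.0124]
wrist -0.038 256 x [0.0068 0.012 ] y [-0.0126 -0.0061 -0.0002  0.0063  0.0121]
wrist -0.032 126 x [0.007 0.012] y [-0.0106 -0.0041  0.      0.0037  0.0103]
blue top z [0.0113 0.0128 0.0435]
scene -0.05 23 x [-0.0096  0.0027] y [-0.0117 -0.0067 -0.0031  0.0034  0.0125]
scene -0.044 27 x [-0.01   -0.0003] y [-0.012  -0.0064  0.0008  0.007   0.0135]
scene -0.038 17 x [-0.0095  0.0025] y [-0.0114 -0.0077 -0.004   0.0056  0.0137]
scene -0.032 18 x [-0.0098 -0.0033] y [-0.0053 -0.0007  0.0035  0.008   0.0122]
blue top z [0.0107 0.0146 0.0452]
[ 0.4963 -0.2795  0.0637] 9.470079900150656e-05
```

Confirmed by two cameras: the real fingertips end about 27 mm behind the reported TCP. I'll compensate by going down to a reported z of about -0.008, opened narrow.

The rows are not in the units I measure in: shifts go in shares of 50 mm and turns go in shares of pi/2 rad. I convert before sending: 0.03 m is 0.6, 0.025 m is 0.5.

Emit:
{"api": "jog_arm", "payload": {
  "offsets": [
    [[0,0,0,0,0.055],[0,0,0,0,0.055],[0,0,0,0,0.055],[0,0,0,0,0.055],[0,0,0.6,0,0.055],[0,0,0.5,0,0.055],[0,0,0.16,0,0.055],[0,0,0,0,0.055],[0,0,0,0,0.055]]
  ]
}}

```text
t: 21.2
tcp_pos: [0.4947, -0.2786, -0.0015]
eef_rot: [0.0, -0.165, 0.986, -0.0]
ft_force: [-0.3, -0.0, 0.2]
opening: 0.0549
grip_force: 0.0
```

```bash
python3 tip.py
```

```text
wrist -0.05 537 x [-0.009  0.012] y [-0.0399 -0.0284  0.0271  0.0286  0.0397]
wrist -0.044 489 x [-0.0259  0.012 ] y [-0.0399 -0.029  -0.004   0.0281  0.0391]
wrist -0.038 347 x [-0.007  0.012] y [-0.0391 -0.0281  0.0271  0.0275  0.0385]
wrist -0.032 74 x [-0.0035  0.0119] y [-0.033  -0.028   0.0272  0.0274  0.0326]
blue top z [0.0114 0.0128 0.0432]
scene -0.05 35 x [-0.0106  0.0283] y [-0.0403 -0.0342 -0.0057  0.0285  0.04  ]
scene -0.044 24 x [-0.0109  0.0017] y [-0.037  -0.0314  0.0281  0.0332  0.0389]
scene -0.038 15 x [-0.0097  0.0207] y [-0.0365 -0.0306  0.0279  0.0303  0.0369]
blue top z [0.0106 0.0146 0.0454]
[ 0.4947 -0.2786 -0.0015] 0.05488028111541564
```

Converted, 0.005 m is 0.1, 0.001 m is 0.02.

Emit:
{"api": "jog_arm", "payload": {
  "offsets": [
    [[0,0,0.1,0,0.055],[0,0,0.02,0,0.055],[0,0,0,0,0.0],[0,0,0,0,0.0],[0,0,0,0,0.0],[0,0,0,0,0.0],[0,0,0,0,0.0],[0,0,0,0,0.0]]
  ],
  "clamp_n": 50
}}

```text
t: 22.1
tcp_pos: [0.4945, -0.2785, -0.008]
eef_rot: [0.0, -0.165, 0.986, -0.0]
ft_force: [-0.3, 0.1, 2.1]
opening: 0.0149
grip_force: 49.2
```

Converted, -0.04 m is -0.8, -0.03 m is -0.6.

Emit:
{"api": "jog_arm", "payload": {
  "offsets": [
    [[0,0,-0.2,0,0.0],[0,0,-0.6,0,0.0],[0,0,-0.8,0,0.0],[0,0,-0.8,0,0.0],[0,0,-0.8,0,0.0],[0,0,-0.6,0,0.0],[0,0,0,0,0.0],[0,0,0,0,0.0]]
  ]
}}

```text
t: 22.9
tcp_pos: [0.4944, -0.2784, 0.1825]
eef_rot: [0.0, -0.165, 0.986, -0.0]
ft_force: [-0.7, -0.3, -1.4]
opening: 0.0153
grip_force: 48.9
```

```bash
cat > held.py <<'E'
from m import *
s=arm.observe(); Rt=quat(s["eef_rot"]); t=np.array(s["tcp_pos"]); print(Rt,t,s["opening"],s["grip_force"],s["t"])
for n in("wrist","scene","top"):
    c=cap(n); X=cloud(c); h=cv2.cvtColor(c["frame"],cv2.COLOR_RGB2HSV).astype(int); P=(X-t)@Rt
    m=(abs(h[...,0]-112)<14)&(h[...,1]>120)&(h[...,2]>30)&(np.linalg.norm(P,axis=-1)<.09)
    if m.sum()<40: continue
    pl=m&(P[...,2]>.0); Q=X[pl]
    A=np.c_[Q[:,:2],np.ones(len(Q))]; top=Q[:,2]>np.median(Q[:,2])-.004
    k=np.linalg.lstsq(A[top],Q[top][:,2],rcond=None)[0]
    # yaw/size from the plate's upper face points; centre from extent in tool axes
    print(n,m.sum(),"plate",rect(Q[top]),"z",np.median(Q[top][:,2]),"slope",k[:2],"tool min",np.percentile(P[pl],1,axis=0),"max",np.percentile(P[pl],99,axis=0))
E
python3 held.py; python3 - <<'E'
from h import *
c=cap("scene"); a=c["frame"]; b=cap("wrist")["frame"]; cv2.imwrite("pics/h1.png",np.hstack([a[100:300,40:430],b[90:290,60:460]])[:,:,::-1])
E
```

```text
[[-0.9453 -0.3261  0.0011]
 [-0.3261  0.9453 -0.0006]
 [-0.0009 -0.0009 -1.    ]] [ 0.4944 -0.2784  0.1825] 0.015268626994891472 48.927932381629944 22.9
  return _methods._mean(a, axis=axis, dtype=dtype,
  ret = ret.dtype.type(ret / rcount)
Traceback (most recent call last):
  File "held.py", line 11, in <module>
    print(n,m.sum(),"plate",rect(Q[top]),"z",np.median(Q[top][:,2]),"slope",k[:2],"tool min",np.percentile(P[pl],1,axis=0),"max",np.percentile(P[pl],99,axis=0))
                                                                                             ~~~~~~~~~~~~~^^^^^^^^^^^^^^^^
IndexError: index -1 is out of bounds for axis 0 with size 0
```

View pics/h1.png

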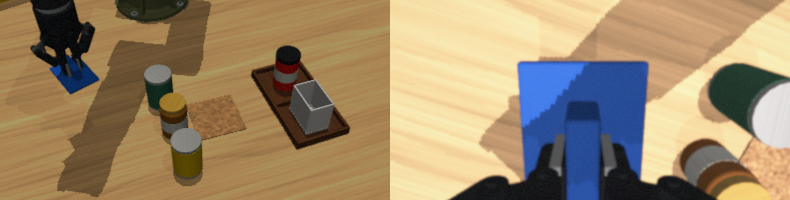

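The lid is held level: in the right half the plate spans columns 520 to 648 with the bar between the pads. The left half shows the tub and canister swapped and upright, and the row undisturbed. Next I'll square up and carry the lid over the row.

Converted, 0.0425 m is 0.85, -0.0117 m is -0.234, 0.15 rad is 0.0955.

Emit:
{"api": "jog_arm", "payload": {
  "offsets": [
    [[0,0,0,0.0955,0.0],[0,0,0,0.0955,0.0],[0,0,0,0.0178,0.0],[-0.12,0.4,0,0,0.0],[-0.234,0.82,0,0,0.0],[-0.234,0.85,0,0,0.0],[-0.234,0.85,0,0,0.0],[-0.234,0.85,0,0,0.0],[-0.234,0.85,0,0,0.0],[-0.234,0.85,0,0,0.0],[-0.234,0.85,0,0,0.0],[-0.234,0.85,0,0,0.0],[-0.234,0.85,0,0,0.0],[-0.234,0.85,0,0,0.0],[-0.234,0.85,0,0,0.0],[-0.12,0.44,0,0,0.0],[0,0,0,0,0.0],[0,0,0,0,0.0]]
  ]
}}

```text
t: 24.85
tcp_pos: [0.632, 0.2303, 0.1804]
eef_rot: [-0.001, -0.004, 1.0, -0.001]
ft_force: [0.5, -0.1, -0.3]
opening: 0.0151
grip_force: 49.1
```

```bash
sed -i 's/P\[...,2\]>.0)/P[...,2]>-.026)/' held.py; cat >> held.py <<'E'
    z=X[...,2]; g=(c["frame"].astype(int).max(-1)-c["frame"].astype(int).min(-1)<35)
    m=g&(abs(X[...,0]-.6345)<.055)&(abs(X[...,1]-.229)<.045)&(z>.086)&(z<.097)
    if m.sum()>30: print("   tub",m.sum(),rect(X[m]),np.median(z[m]),"min",np.percentile(X[m],1,axis=0),"max",np.percentile(X[m],99,axis=0))
E
python3 held.py
```

```text
[[-1.     -0.007  -0.0021]
 [-0.007   1.     -0.0012]
 [ 0.0021 -0.0012 -1.    ]] [0.632  0.2303 0.1804] 0.015068358013484696 49.078583121299744 24.85
wrist 13734 plate (array([0.6305, 0.2298]), array([94.5575, 66.66  ]), np.float64(0.006077190046533287)) z 0.2010065564633839 slope [ 0.0006 -0.0011] tool min [-0.0146 -0.0331 -0.0222] max [ 0.0486  0.0321 -0.0189]
   tub 428 (array([0.596 , 0.2299]), array([59.0531, 10.3434]), np.float64(1.5677127857267483)) 0.09317095752216616 min [0.5909 0.2007 0.0868] max [0.6002 0.2593 0.0949]
scene 776 plate (array([0.632 , 0.2287]), array([94.5796, 67.9754]), np.float64(0.013833503160361582)) z 0.20273860143528877 slope [-0.0026  0.0006] tool min [-0.0466 -0.0349 -0.0251] max [ 0.0454  0.0309 -0.0178]
   tub 329 (array([0.633 , 0.2294]), array([93.9829, 60.7369]), np.float64(0.0010366259616003681)) 0.09257463365472904 min [0.5892 0.1991 0.0863] max [0.6783 0.2593 0.0968]
top 756 plate (array([0.6317, 0.2284]), array([95.4775, 67.3815]), np.float64(0.00908194419860453)) z 0.20175319681182385 slope [-0.0023 -0.0027] tool min [-0.0471 -0.0353 -0.0244] max [ 0.048   0.0305 -0.0187]
   tub 151 (array([0.6351, 0.2295]), array([88.3559, 60.4767]), np.float64(0.0020881609439675763)) 0.09304851209135952 min [0.591  0.1993 0.0869] max [0.6786 0.2587 0.0962]
```

Converted, 0.03 m is 0.6, -0.003 m is -0.06.

Emit:
{"api": "jog_arm", "payload": {
  "offsets": [
    [[-0.06,0.02,0,0,0.0],[0,0,0.4,0,0.0],[0,0,0.6,0,0.0],[0,0,0.4,0,0.0],[0,0,0.16,0,0.0],[0,0,0.04,0,0.0],[0,0,0,0,0.0],[0,0,0,0,0.0],[0,0,0,0,0.0]]
  ]
}}

```text
t: 25.9
tcp_pos: [0.6367, 0.2316, 0.1031]
eef_rot: [0.001, -0.002, 1.0, 0.0]
ft_force: [0.2, -0.1, -0.9]
opening: 0.0153
grip_force: 49.1
```

```bash
python3 held.py; python3 - <<'E'
from h import *
c=cap("scene"); cv2.imwrite("pics/f1.png",cv2.resize(c["frame"][90:260,170:400,::-1],None,fx=3,fy=3,interpolation=cv2.INTER_CUBIC))
E
```

```text
[[-1.     -0.0042  0.002 ]
 [-0.0042  1.      0.0007]
 [-0.002   0.0007 -1.    ]] [0.6367 0.2316 0.1031] 0.015268212441919992 49.0789532661438 25.9
wrist 13933 plate (array([0.6351, 0.231 ]), array([94.7613, 67.9879]), np.float64(0.006029168882830449)) z 0.1236277718531454 slope [0.0044 0.0012] tool min [-0.0146 -0.0336 -0.0221] max [ 0.0486  0.0326 -0.019 ]
   tub 375 (array([0.5913, 0.2298]), array([58.8206,  1.594 ]), np.float64(-1.5680840392252327)) 0.09261643676105065 min [0.5906 0.2011 0.0867] max [0.5921 0.2584 0.0941]
scene 731 plate (array([0.6348, 0.231 ]), array([98.3184, 68.1606]), np.float64(0.015971581469937046)) z 0.12495439423985084 slope [ 0.0018 -0.0023] tool min [-0.0465 -0.0341 -0.0252] max [ 0.0483  0.0324 -0.0163]
   tub 209 (array([0.634 , 0.2301]), array([89.382 , 63.6638]), np.float64(-0.004766525719023917)) 0.09241591781847011 min [0.591  0.1985 0.0861] max [0.6786 0.2588 0.0968]
top 622 plate (array([0.636 , 0.2306]), array([94.4411, 66.96  ]), np.float64(0.0009115397689092308)) z 0.12319362292781912 slope [0.0027 0.002 ] tool min [-0.0462 -0.0338 -0.0234] max [ 0.0476  0.0322 -0.0171]
   tub 78 (array([0.6049, 0.2151]), array([79.4293, 39.8051]), np.float64(-0.7921707817866013)) 0.09237127177195759 min [0.591  0.1994 0.0863] max [0.6458 0.2557 0.0961]
```

View pics/f1.png

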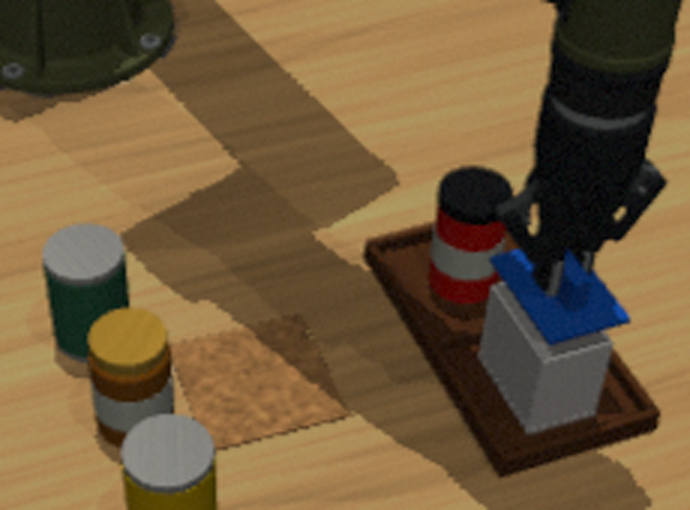

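The lid (560,295) sits level, centred within about 2 mm and about 18 mm above the tub rim, with the row upright. I'll trim 3 mm down, settle and hand in.

Converted, 0.003 m is 0.06, -0.001 m is -0.02.

Emit:
{"api": "jog_arm", "payload": {
  "offsets": [
    [[0,-0.02,0.06,0,0.0],[0,0,0,0,0.0],[0,0,0,0,0.0],[0,0,0,0,0.0],[0,0,0,0,0.0],[0,0,0,0,0.0]]
  ]
}}

```text
t: 26.7
tcp_pos: [0.6358, 0.2303, 0.0988]
eef_rot: [0.0, -0.002, 1.0, 0.0]
ft_force: [0.1, -0.7, -1.2]
opening: 0.0153
grip_force: 49.1
```

```bash
python3 held.py | grep -E "scene|top|wrist"; python3 -c "
from workcell import arm
print(arm.hand_in())"
```

```text
wrist 13960 plate (array([0.6342, 0.2298]), array([94.7688, 67.6901]), np.float64(0.006737207189182248)) z 0.11935348168100884 slope [0.0038 0.0003] tool min [-0.0144 -0.0336 -0.0222] max [ 0.0487  0.0325 -0.0188]
scene 722 plate (array([0.634, 0.229]), array([98.1054, 69.0679]), np.float64(0.040368894883207274)) z 0.12077741841838074 slope [-0.0027  0.0022] tool min [-0.0461 -0.0341 -0.0252] max [ 0.0471  0.0323 -0.0174]
top 625 plate (array([0.6347, 0.23  ]), array([94.792 , 67.8704]), np.float64(0.007528124941192482)) z 0.11940039048978056 slope [ 0.0003 -0.0027] tool min [-0.0457 -0.0338 -0.0236] max [ 0.0482  0.0324 -0.0175]
the job is handed in; nothing more can be done
None
```

The tub and canister are swapped, and the lid is held level and square, centred to about 1 mm, roughly 15 mm above the tub rim; I handed the job in at about 27 s, and no verdict was returned.

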